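# Fill a compartment of the fastener drum from a tipping tub

## Robot

A 6-joint arm with a two-finger parallel gripper is mounted at the origin on the work surface. World frame = base frame: x ahead of the robot, y to its left, z up, the work surface at z = 0. Lengths are in m, angles in rad, forces in N, time in s.
With the tool pointing down it reaches from about 0.35 to 0.8 m from the base axis. Payload 7.3 kg.
Tool frame: the origin (TCP) lies at the very end of the fingers, on their centre line; the grasp point (between the pads) lies 19 mm behind it (bot.pinch_z is the distance from the TCP to the grasp point, in m); z points along the fingers, y is the direction in which the jaws open and shut (so a half turn about z gives the same grasp; the last joint's range is limited). The gripper opens to 85 mm and grips with 20 to 120 N. Pads are 22 mm wide; open, the fingers measure 114 mm over their backs; the gripper's body (76 mm by 85 mm) begins 54 mm behind the grasp point. The pads swing forward as they close: fully open they stand 13 mm farther back than shut.
Start: joints at [-1.314, 0.342, 1.524, -0, 1.275, -0.146], TCP at [0.206, -0.483, 0.231] pointing down, gripper open.
Joint ranges: [-2.53, 2.53], [-0.77, 2.02], [0.04, 2.7], [-1, 4.14], [0.28, 2.66], [-3.11, 3.11]. Speed limits (rad/s): [2.57, 2.57, 3.14, 3.14, 3.14, 3.14].

## Interface

Orientations are given as [roll, pitch, yaw] about the fixed x, y, z axes, in that order (R = Rz(yaw) Ry(pitch) Rx(roll)).
In Python, from plant import bot gives the robot as it stands. Calls block until the motion is done:
- bot.goto(position, orientation): joint-space move of the TCP to a pose.
- bot.line_to(position, rot=None, max_speed=0.15, force_limit=None): straight line of the TCP; rot=None keeps the orientation; max_speed is the mean speed in m/s. With force_limit (N) it stops when the force on the tool has changed by that much, and returns True; else False.
- bot.set_joints(angles): joint-space move.
- bot.grip(opening, grasp_force=None): opening from 0.0 (shut) to 1.0 (fully open); grasp_force is the grip in N (None keeps the last); returns when the fingers have stopped.
- bot.dwell(seconds).
- bot.inverse_kinematics(position, orientation): joint angles nearest the present ones, or None.
- bot.state(): the state.
- bot.capture(name): name is "side" or "top" or "wrist"; returns a dict with "color" (420x560x3 uint8, red, green, blue), "mtx" (3x3 intrinsics, pixels), "dist_coeffs" ([k1, k2, p1, p2, k3] as OpenCV has them; the pictures are not rectified), "R" (3x3) and "t" (3): a world point X has camera coordinates R X + t. Camera axes: x right, y down, z forward; pixel columns grow to the right and rows downward; lengths in m; the calibration is good to about 2 mm. A picture is of the moment at which its call begins. There is no depth.
A pose or a line that the arm cannot do raises bot.MotionError and nothing moves.
- bot.job_done(): hands the job in, once; it reports no verdict.
Trained networks look in a picture, given as the dict that the camera call returned (one of the last four; its "shot" number tells which), for a name from the list of things; names that differ only in an ending like _2 or _b are one class to them, and where a whole thing is asked for, a point or a joint stands for the part that bears it (a point fixed in the world has none). Each returns a list of dicts, best first, with "confidence" (0 to 1); they miss things now and then, are a little off and sometimes report something else, mostly with a low value. They report only what shows in the picture. A call takes as long as a camera call. They do not tell look-alikes from the thing itself.
- bot.search_frame(picture, label): "bbox" ([centre column, centre row, width, height] in pixels, round what is visible of it).
- bot.outline_of(picture, label): "region" (420x560 bool, what is visible of it) and "bbox" ([centre column, centre row, width, height] in pixels, round what is visible of it).
- bot.tip_of(picture, label): "position" ([column, row] in pixels: a listed point, or the origin of a listed thing).
The state is a dict: "time_s": time; "qpos": joint angles; "qvel": joint speeds; "joint_torque": joint torques, N m; "tcp_pos": TCP position; "eef_rot": TCP orientation; "ft_force": force on the tool from outside, world axes, zero at the start; "torque": the same for the moment, N m; "opening": opening from 0.0 (shut) to 1.0 (fully open).
Only numpy, scipy, OpenCV 4.12 (cv2) and the standard library are available. Lean on these libraries where they do the work, as an engineer would, in place of code of your own. Each camera call takes 0.05 s, during which the arm holds its last target.

## Task

One of the two tubs on the ledge holds three steel nuts. Turn the drum's cover until its opening lies squarely over the compartment in front of that tub, then rock the tub forward on its front bottom edge, without lifting or sliding it off its place, until all three nuts have dropped through the opening into that compartment, and set the tub back down flat where it stood. Leave the cover open there, and leave the empty tub and everything else as they are.

Things in the scene. Friction and masses are not known exactly. Their poses are not given: they have to be found in the camera images.
- station: fixed filling station: blue round drum (outer radius 120, height 50, wall 5, floor 6 mm) of four quarter-circle compartments, with a steel ledge beside it that carries two tubs. Origin: centre of the drum's underside, on the table. z up; -x points from the drum to the ledge; the 4 mm dividers run along x and y
- ledge (a point): on the ledge's top face, 68 mm above the table, station x = -142, y = 0. The ledge spans station x -219 to -72 and y -100 to 100 mm, overhanging the drum's rim. Strips 7 mm high guide the tubs: beside each lane (lane centre lines y = -57 and y = 57 mm) and a stop strip ahead of the tubs, its face to the tubs at station x = -76 mm
- compartment_left (a point): floor centre of the compartment in front of the tub lane at station y = -57 mm (station x = -57, y = -57, z = 6 mm)
- compartment_right (a point): floor centre of the compartment in front of the tub lane at station y = +57 mm (station x = -57, y = 57, z = 6 mm)
- cover (a joint): angle (rad) of the grey cover that turns on the drum about station z, counter-clockwise from above positive, limits -3 to 3: the direction of its opening in the station frame. 0: opening to station +x, away from the ledge; +2.356: over compartment_right; -2.356: over compartment_left. Starts within -0.6 to 0.6. About 0.08 N m of friction; stays where left
- opening (a point): middle of the cover's single opening, an 80-degree sector from about 28 to 112 mm radius; this point is 80 mm from the axis, at the cover's top face (56 mm above the table). Guides 14 mm high stand on the cover beside the opening
- cover_grip (a point): middle of the cover's black handle, on the axis, 112 mm above the table: an upright flat bar 60 mm long, 14 mm thick, 36 mm high (94 to 130 mm above the table) on a stem of 11 mm radius. Its length (x axis of this point) points to the opening
- tub: the tub that holds the nuts, in either lane: weighted green scoop, open at top and front, 120 long, 60 wide, 70 high, walls 4 mm, 0.5 to 1 kg; flat inner floor 26 mm above its underside, running out 12 mm past the front as a tongue. Origin: centre of its underside; x forward to the drum (as station x), z up. Stands on the ledge
- tub_edge (a point): axis of the round steel rod (radius 6 mm) along the tub's front bottom edge, tub x = 60, y = 0, z = 6 mm: the edge it rocks on, held by the stop strip up to 2 mm ahead of the rod. The nuts begin to slide at 25 to 40 degrees of forward rocking and all are out by 60; beyond about 65 degrees it may overbalance forward, so keep hold of it
- tub_bar (a point): middle of the tub's round steel handle bar (12 mm diameter, along tub y, 44 mm free between its two arms), behind and above the back wall: tub x = -95, y = 0, z = 102 mm (170 mm above the table at rest), 29 mm clear of the back wall. Pinched from above it turns between the fingers as the tub rocks, on a circle of 182 mm radius about the rod
- nut0: steel hexagon nut, 24 mm across flats, 28 mm across corners, 14 mm thick, with a 16 mm bore, 35 g; origin at its centre. Starts lying flat in the tub.
- nut1: steel hexagon nut, 24 mm across flats, 28 mm across corners, 14 mm thick, with a 16 mm bore, 35 g; origin at its centre. Starts lying flat in the tub.
- nut2: steel hexagon nut, 24 mm across flats, 28 mm across corners, 14 mm thick, with a 16 mm bore, 35 g; origin at its centre. Starts lying flat in the tub.
- empty_tub: the other tub, alike in every way but empty, in the other lane; not to be moved
- bolt: bystander: steel hexagon bolt, 70 mm long, lying on the ledge between the two tubs; origin under its middle
- carton: bystander: brown carton, 110 x 80 x 60 mm, on the table to the left; origin under its centre
- small_carton: bystander: yellow carton, 90 x 60 x 45 mm, on the table beyond the drum; origin under its centre
- oil_bottle: bystander: white bottle with a black cap, radius 28 mm, 150 mm high, on the table to the right; origin under its centre
- wrench: bystander: open-ended wrench lying on the table to the left; origin under its middle
- tape_measure: bystander: yellow tape measure, 65 x 34 x 60 mm, standing on the table beside the ledge; origin under its centre
Mind the look-alikes: they are no part of the job. Leave any purple or yellow look-alike of the tub alone.

How it is judged:
On the way, in this order (a step that is already met when the one before it is completed fails the run):
1. the cover's opening lies over the compartment in front of the tub with the nuts (within 14 mm), that tub still standing flat (((horizontal distance between tub and compartment_left below 0.112 m and horizontal distance between opening and compartment_left below 0.014 m) or (horizontal distance between tub and compartment_right below 0.112 m and horizontal distance between opening and compartment_right below 0.014 m)) and angle between tub's own z axis and vertical below 0.15 rad), for 0.2 s.
2. the tub is rocked forward by more than 17 degrees, its front bottom edge still in place (angle between tub's own z axis and vertical above 0.3 rad and distance of tub_edge from where it was at the start of the episode below 0.025 m), for 0.05 s.
3. all three nuts have dropped into the drum (height (world z) of each of nut0, nut1, nut2 below 0.055 m and horizontal distance between each of nut0, nut1, nut2 and station below 0.118 m), for 0.1 s.
At the end, for the whole second after the job is handed in: All three nuts lie in the compartment in front of their tub (inside its quarter of the drum, centres below the cover's top face), the cover's opening is still over that compartment (within 20 mm), and the tub stands flat (within 3.4 degrees) within 20 mm of where it stood, at rest and released (((horizontal distance between tub and compartment_left below 0.112 m and horizontal distance between opening and compartment_left below 0.02 m and x of each of nut0, nut1, nut2 in the frame of station below 0 m and y of each of nut0, nut1, nut2 in the frame of station below 0 m and horizontal distance between each of nut0, nut1, nut2 and station below 0.118 m and height (world z) of each of nut0, nut1, nut2 below 0.055 m) or (horizontal distance between tub and compartment_right below 0.112 m and horizontal distance between opening and compartment_right below 0.02 m and x of each of nut0, nut1, nut2 in the frame of station below 0 m and y of each of nut0, nut1, nut2 in the frame of station above 0 m and horizontal distance between each of nut0, nut1, nut2 and station below 0.118 m and height (world z) of each of nut0, nut1, nut2 below 0.055 m)) and angle between tub's own z axis and vertical below 0.06 rad and distance of tub from where it was at the start of the episode below 0.02 m and linear speed of tub below 0.02 m/s and velocity of joint cover between -0.05 and 0.05 rad/s); the robot touches nothing.
It fails at once if the tub is lifted or slid: its front bottom edge leaves its place by more than 30 mm (distance of tub_edge from where it was at the start of the episode above 0.03 m).
It fails at once if the empty tub is moved by more than 20 mm or tipped by more than 11 degrees (distance of empty_tub from where it was at the start of the episode above 0.02 m or angle between empty_tub's own z axis and vertical above 0.2 rad).
It fails at once if a bystander is moved by more than 30 mm (distance of any of bolt, carton, small_carton, oil_bottle, wrench, tape_measure from where it was at the start of the episode above 0.03 m).
It also fails if it takes over 64 s, if anything falls off the work surface, if the arm or the gripper's body presses on something with over 40 N, if the wrist force passes 120 N, or if a joint passes its speed limit or range.

## Working session

There is one attempt and no reset: what is moved stays moved. The work goes in short steps, each a Python script; the robot and the scene stay as the last script left them, time stands still between calls to the robot, and variables do not carry over. Pictures are saved under pics/ and viewed, and the job is handed in when it is done.

```bash
ls; mkdir -p pics
python3 - <<'E'
from plant import bot
import cv2
for n in ["side","top","wrist"]:
    p=bot.capture(n); cv2.imwrite(f"pics/a_{n}.png",p["color"][:,:,::-1])
    print(n,p["shot"],p["mtx"].tolist(),p["dist_coeffs"],(-p["R"].T@p["t"]).round(3))
    for l in ["station","ledge","compartment_left","compartment_right","opening","cover_grip","tub","tub_edge","tub_bar","nut0"]:
        try: print(l,[(d["position"],round(d["confidence"],2)) for d in bot.tip_of(p,l)][:4])
        except Exception as e: print(l,e)
s=bot.state();print(s["time_s"],bot.pinch_z,s["eef_rot"])
E
```

```text
pics
side 1 [[503.6878911879215, 0.0, 276.459526918706], [0.0, 503.6878911879215, 215.50737566992998], [0.0, 0.0, 1.0]] [0.04515407 0.         0.         0.         0.        ] [ 0.17  -0.914  1.324]
station [([292.4, 249.5], 0.88), ([262.4, 206.7], 0.64), ([273.1, 201.2], 0.62)]
ledge [([275.4, 200.9], 0.86), ([269.2, 221.0], 0.51), ([275.0, 201.0], 0.24), ([261.5, 206.4], 0.17)]
compartment_left [([196.0, 170.7], 0.73), ([276.2, 240.6], 0.69), ([294.1, 198.8], 0.5), ([314.3, 348.0], 0.45)]
compartment_right [([299.5, 228.3], 0.96)]
opening [([303.5, 258.5], 0.94)]
cover_grip [([297.0, 226.2], 0.77), ([312.8, 347.9], 0.15)]
tub [([214.2, 267.3], 0.84), ([262.9, 208.2], 0.78), ([201.8, 205.5], 0.59)]
tub_edge [([203.2, 277.3], 0.9), ([212.1, 211.9], 0.76), ([268.3, 219.9], 0.7)]
tub_bar [([230.4, 221.1], 0.9), ([250.4, 169.5], 0.71), ([176.0, 176.6], 0.56)]
nut0 [([263.1, 200.9], 0.64), ([266.4, 209.8], 0.46), ([258.2, 193.9], 0.45)]
top 2 [[465.3456803361296, 0.0, 280.40055643243915], [0.0, 465.3456803361296, 210.82130367987833], [0.0, 0.0, 1.0]] [-0.13182622  0.          0.        
[... 415 characters left out ...]
, ([278.2, 304.5], 0.62), ([247.3, 229.1], 0.56)]
tub_edge [([211.1, 283.7], 0.73), ([294.6, 325.8], 0.72), ([265.2, 229.0], 0.66), ([261.4, 228.4], 0.41)]
tub_bar [([202.4, 221.0], 0.81), ([153.2, 312.5], 0.72), ([258.1, 270.8], 0.61)]
nut0 [([232.0, 225.7], 0.62), ([246.0, 225.6], 0.62), ([258.3, 225.4], 0.54)]
wrist 3 [[339.6652653853348, 0.0, 280.60810232071884], [0.0, 339.6652653853348, 209.29169141028933], [0.0, 0.0, 1.0]] [-0.08451576  0.          0.          0.          0.        ] [ 0.272 -0.455  0.374]
station []
ledge []
compartment_left []
compartment_right []
opening []
cover_grip []
tub []
tub_edge []
tub_bar []
nut0 []
1.65 0.0187 [3.14155678e+00 4.04346776e-05 4.02804854e-01]
```

View pics/a_side.png

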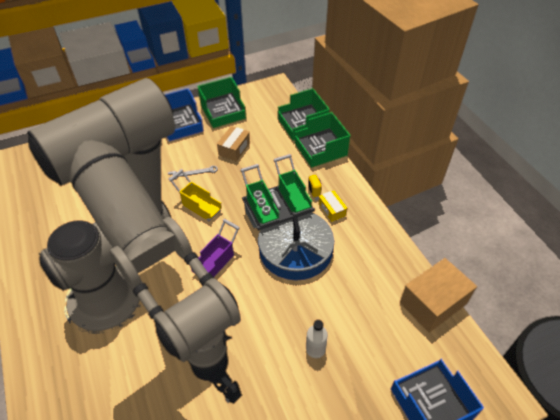

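View pics/a_top.png

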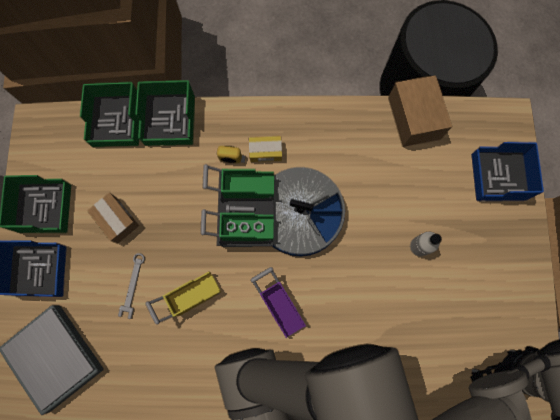

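Run:
```python
import cv2
a=cv2.imread("pics/a_top.png")[160:360,120:390]; cv2.imwrite("pics/a_topz.png",cv2.resize(a,None,fx=2.96,fy=2.96,interpolation=cv2.INTER_CUBIC))
a=cv2.imread("pics/a_side.png")[130:320,140:390]; cv2.imwrite("pics/a_sidez.png",cv2.resize(a,None,fx=3.1,fy=3.1,interpolation=cv2.INTER_CUBIC))
```

```text
(no output)
```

View pics/a_topz.png

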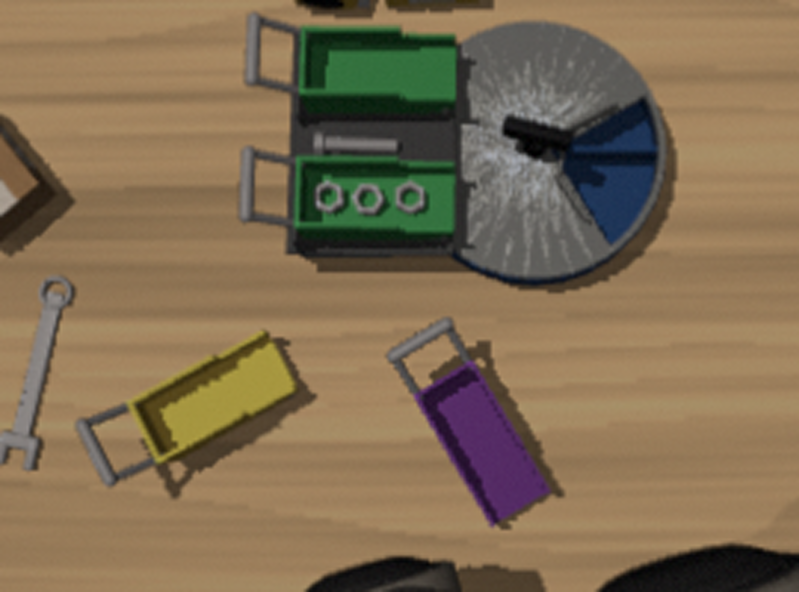

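View pics/a_sidez.png

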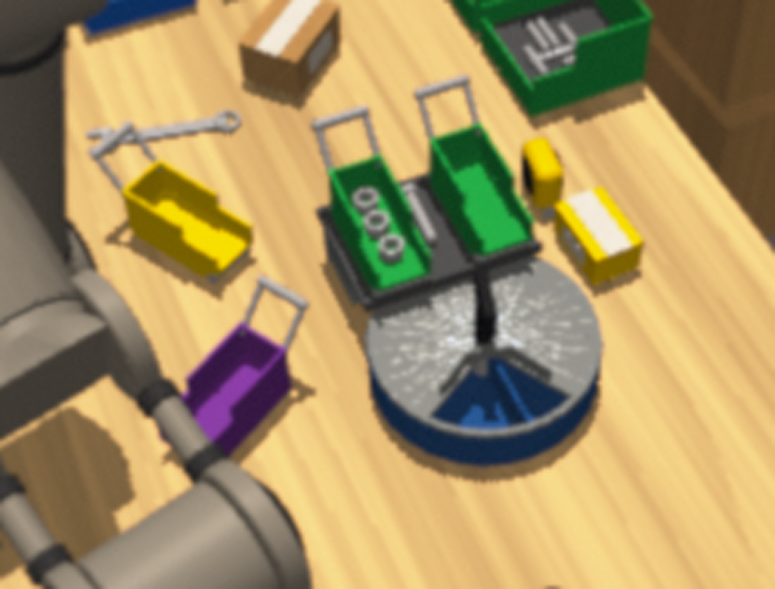

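Both pictures agree: the nuts are in the tub nearer the robot (top-view bar ≈ (204,222), nuts at (231–259,226)), the empty green tub is at (247,183), and the opening faces right at about (328,216). Next I'll turn these into metres.

```bash
cat > h.py <<'E'
import numpy as np, cv2
from plant import bot
def ray(p,uv):
    u=cv2.undistortPoints(np.array([[uv]],float),p["mtx"],p["dist_coeffs"])[0,0]
    d=p["R"].T@np.array([u[0],u[1],1.]); return -p["R"].T@p["t"],d
def atz(p,uv,z):
    c,d=ray(p,uv); return c+d*(z-c[2])/d[2]
def proj(p,X):
    X=np.atleast_2d(np.array(X,float)); r,_=cv2.Rodrigues(p["R"])
    return cv2.projectPoints(X,r,p["t"],p["mtx"],p["dist_coeffs"])[0][:,0]
def save(p,n): cv2.imwrite(f"pics/{n}.png",p["color"][:,:,::-1])
def zoom(img,c0,r0,w,h,f,n): cv2.imwrite(f"pics/{n}.png",cv2.resize(img[r0:r0+h,c0:c0+w],None,fx=f,fy=f,interpolation=cv2.INTER_CUBIC))
E
python3 - <<'E'
from h import *
p=bot.capture("top")
Z=lambda x,y:(120+x/2.96,160+y/2.96)
for n,uv,z in [("bar",Z(248,184),.17),("bar2",Z(253,52),.17),("barL",Z(252,150),.17),("barR",Z(244,220),.17),("gripA",Z(506,124),.13),("gripB",Z(573,140),.13),("nutA",Z(329,196),.108),("nutC",Z(410,197),.108),("boltL",Z(316,143),.078),("boltR",Z(399,145),.078)]:
    print(n,atz(p,uv,z).round(3))
o=bot.outline_of(p,"cover"); print(len(o))
for d in o[:2]:
    print(d["confidence"],d["bbox"])
o=bot.outline_of(p,"station"); 
for d in o[:2]:
    print(d["confidence"],d["bbox"])
b=p["color"].astype(int)
E
```

```text
bar [0.542 0.163 0.17 ]
bar2 [0.653 0.161 0.17 ]
barL [0.57 0.16 0.17]
barR [0.512 0.165 0.17 ]
gripA [ 0.599 -0.048  0.13 ]
gripB [ 0.584 -0.105  0.13 ]
nutA [0.542 0.103 0.108]
nutC [0.541 0.034 0.108]
boltL [0.595 0.119 0.078]
boltR [0.592 0.045 0.078]
1
0.67 [308.4, 210.3, 74.1, 84.4]
0.64 [278.2, 212.2, 125.5, 89.1]
```

Run:
```python
from h import *
import numpy as np
pi=np.pi
p=bot.capture("top")
for yaw in np.radians([75.3,-45,-104.7,-225,0,90,-90]):
    q=bot.inverse_kinematics([.592,-.076,.096],[pi,0,yaw]); print(round(np.degrees(yaw)),None if q is None else np.round(q,2))
bot.goto([.54,-.03,.38],[pi,0,np.radians(75.3)])
p=bot.capture("wrist"); save(p,"b_wrist"); print((-p["R"].T@p["t"]).round(3),p["R"].round(2).tolist())
for l in ["station","ledge","opening","cover_grip","tub","tub_edge","tub_bar"]:
    print(l,[(d["position"],round(d["confidence"],2)) for d in bot.tip_of(p,l)][:4])
print(bot.state()["time_s"])
```

```text
75 [-0.26  0.6   1.49 -0.    1.05  0.  ]
-45 [-0.26  0.6   1.49 -0.    1.05  2.1 ]
-105 None
-225 [-0.26  0.6   1.49  0.    1.05 -1.04]
0 [-0.26  0.6   1.49 -0.    1.05  1.31]
90 [-0.26  0.6   1.49  0.    1.05 -0.26]
-90 [-0.26  0.6   1.49 -0.    1.05  2.89]
[0.558 0.038 0.522] [[0.97, -0.25, -0.0], [-0.24, -0.93, 0.28], [-0.07, -0.27, -0.96]]
station [([322.6, 174.0], 0.73)]
ledge [([307.1, 79.4], 0.96)]
opening []
cover_grip [([332.5, 194.6], 0.59)]
tub [([263.2, 90.2], 0.83), ([159.0, 186.0], 0.73)]
tub_edge [([134.9, 211.7], 0.78), ([155.6, 50.3], 0.75), ([272.5, 136.3], 0.67), ([260.1, 90.2], 0.66)]
tub_bar [([177.2, 148.8], 0.87)]
4.3417
```

View pics/b_wrist.png

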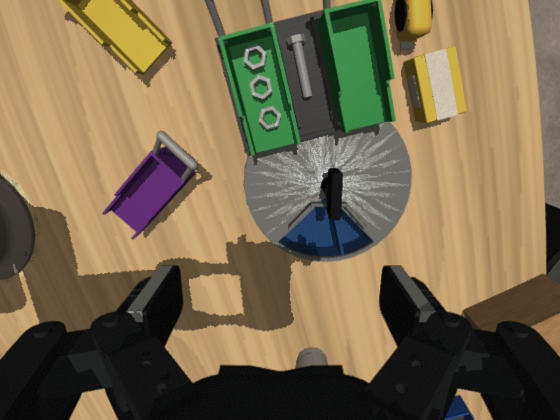

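The wrist view shows nuts in the left tub (265,90), the handle at (334,192), and the opening facing the bottom at (325,232). I need the bars as well, so I'll take one view further back.

Run:
```python
from h import *
import pickle
pi=np.pi
q=bot.state()["qpos"]
bot.goto([.555,.065,.42],[pi,0,np.radians(90)])
p=bot.capture("wrist"); t=bot.capture("top"); s=bot.capture("side")
pickle.dump((p,t,s),open("c.pkl","wb")); save(p,"c_wrist"); save(s,"c_side")
for l in ["station","ledge","cover_grip","tub","tub_edge","tub_bar"]:
    print(l,[(d["position"],round(d["confidence"],2)) for d in bot.tip_of(p,l)][:4])
zoom(p["color"][:,:,::-1],180,0,270,200,2.96,"c_wz")
print(bot.state()["time_s"])
```

```text
station [([303.1, 235.8], 0.84)]
ledge [([309.0, 161.4], 0.82)]
cover_grip [([307.8, 263.6], 0.69)]
tub [([155.6, 207.1], 0.94), ([161.9, 62.8], 0.91), ([270.7, 157.8], 0.65)]
tub_edge [([128.0, 224.0], 0.96), ([270.6, 200.3], 0.88), ([185.4, 92.0], 0.8)]
tub_bar [([274.3, 84.8], 0.86), ([185.5, 192.7], 0.59)]
5.2917
```

View pics/c_wrist.png

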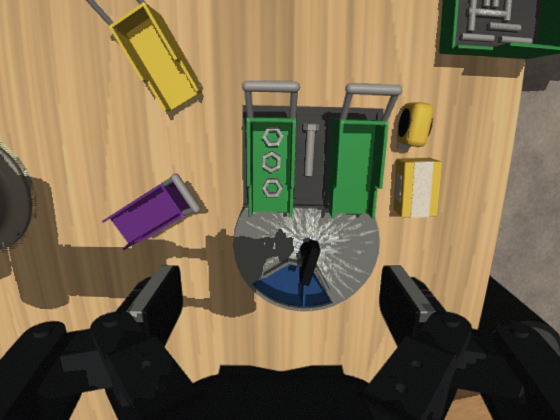

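Run:
```python
from h import *
import pickle
p,t,s=pickle.load(open("c.pkl","rb"))
zoom(p["color"][:,:,::-1],230,70,180,135,4.4,"c_w1")
zoom(p["color"][:,:,::-1],225,195,160,120,5,"c_w2")
```

```text
(no output)
```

View pics/c_w1.png

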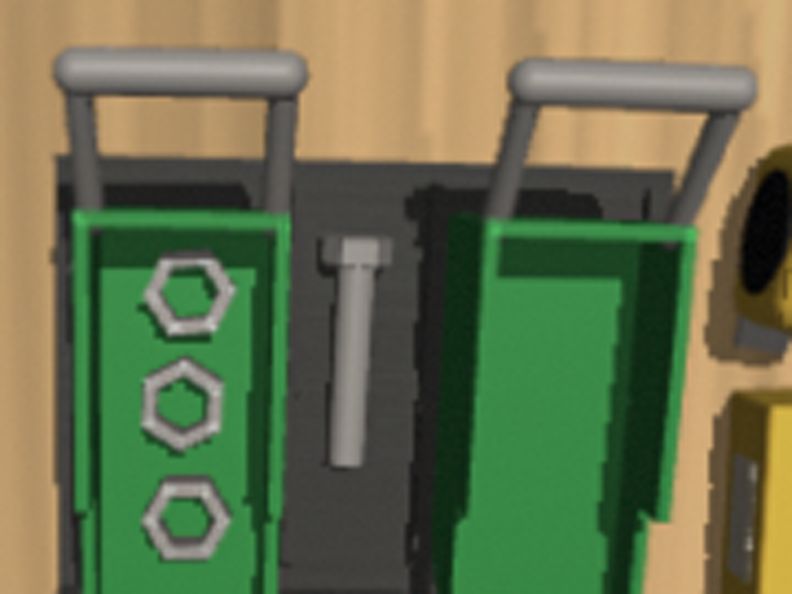

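View pics/c_w2.png

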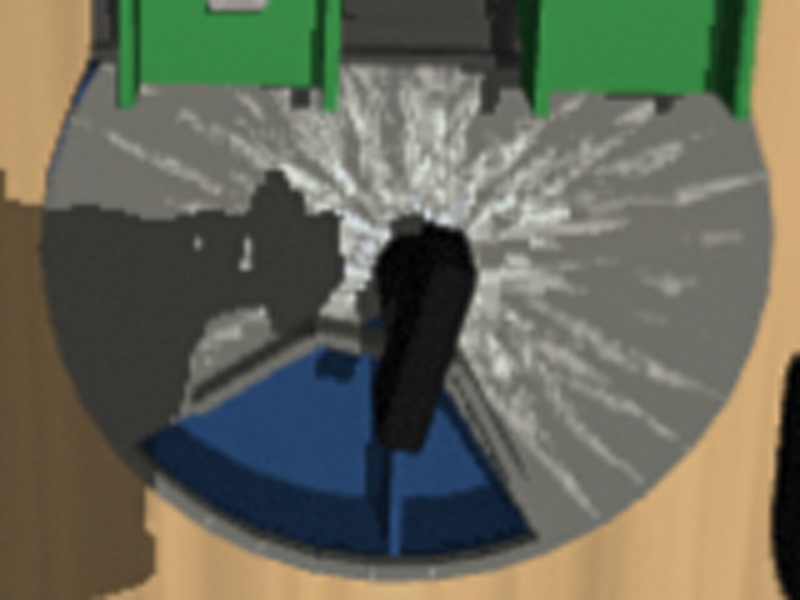

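```bash
cat > fit.py <<'E'
from h import *
import pickle
from scipy.optimize import least_squares
p,t,s=pickle.load(open("c.pkl","rb"))
A=lambda x,y:(230+x/4.4,70+y/4.4); B=lambda x,y:(225+x/5,195+y/5)
# station-frame pts
P=[((-203,-87,138),A(75,211)),((-203,-27,138),A(291,214)),((-203,27,138),A(488,223)),((-203,87,138),A(696,229)),
((-238,-57,170),A(180,72)),((-238,57,170),A(632,85)),((-219,-100,68),A(57,157)),((-219,100,68),A(673,170))]
X=np.array([a for a,_ in P])/1e3; U=np.array([b for _,b in P])
C=[B(42,250),B(772,250),B(410,579),B(150,485)]
H=[((30,130),B(398,447)),((-30,130),B(455,262))]; O=[((112,-40),B(140,443)),((112,40),B(537,537))]
def R(a): c,s=np.cos(a),np.sin(a); return np.array([[c,-s,0],[s,c,0],[0,0,1]])
def res(v):
    x,y,psi,th=v; o=np.array([x,y,0])
    r=[(proj(p,X@R(psi).T+o)-U).ravel()]
    h=np.array([[a/1e3,0,z/1e3] for (a,z),_ in H]); r.append((proj(p,h@R(psi+th).T+o)-np.array([b for _,b in H])).ravel())
    h=np.array([[a/1e3*np.cos(np.radians(g)),a/1e3*np.sin(np.radians(g)),.056] for (a,g),_ in O]); r.append((proj(p,h@R(psi+th).T+o)-np.array([b for _,b in O])).ravel())
    r.append([(np.linalg.norm(atz(p,c,.053)[:2]-o[:2])-.12)*500 for c in C[:3]])
    return np.concatenate(r)
f=least_squares(res,[.592,-.076,-1.57,-.25],loss="soft_l1")
if __name__=="__main__":
    print(f.x.round(4)); print(res(f.x).round(1))
    # side-view cross-check
    x,y,psi,th=f.x; o=np.array([x,y,0])
    for n,cam in (("top",t),("side",s)):
        im=cam["color"][:,:,::-1].copy()
        bar=np.array([[-.238,-.057,.17],[-.238,.057,.17],[-.203,-.087,.138],[-.203,-.027,.138],[-.203,.027,.138],[-.203,.087,.138]])@R(psi).T+o
        han=np.array([[.03,0,.13],[-.03,0,.13]])@R(psi+th).T+o
        a=np.linspace(0,6.28,120); ci=np.c_[.12*np.cos(a),.12*np.sin(a),0*a+.05]+o
        f4=4; big=cv2.resize(im,None,fx=f4,fy=f4,interpolation=cv2.INTER_CUBIC)
        for q in np.r_[bar,han]:
            u=proj(cam,q)[0]; cv2.circle(big,(int(u[0]*f4+2),int(u[1]*f4+2)),3,(0,0,255),-1)
        for q in ci:
            u=proj(cam,q)[0]; cv2.circle(big,(int(u[0]*f4+2),int(u[1]*f4+2)),1,(255,0,255),-1)
        u=proj(cam,np.array([.57,.03,.1]))[0]; c,r=int(u[0]*f4),int(u[1]*f4)
        cv2.imwrite(f"pics/ov_{n}.png",big[r-280:r+280,c-380:c+380])
E
python3 fit.py
```

```text
[ 0.5971 -0.0769 -1.5889 -0.2341]
[-0.4 -0.1 -0.1  0.1 -0.6 -0.8  0.6 -0.6  0.1  0.1  0.3  0.1 -0.8 -0.8
  0.9 -0.1 -0.1  2.4  0.4  1.9 -2.   0.1  0.9  0.1 -0.9 -0.5 -0.3]
```

View pics/ov_top.png

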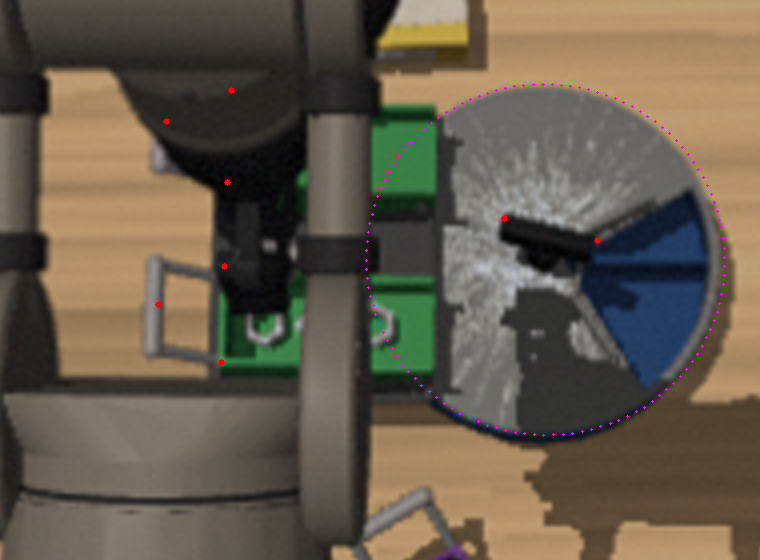

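View pics/ov_side.png

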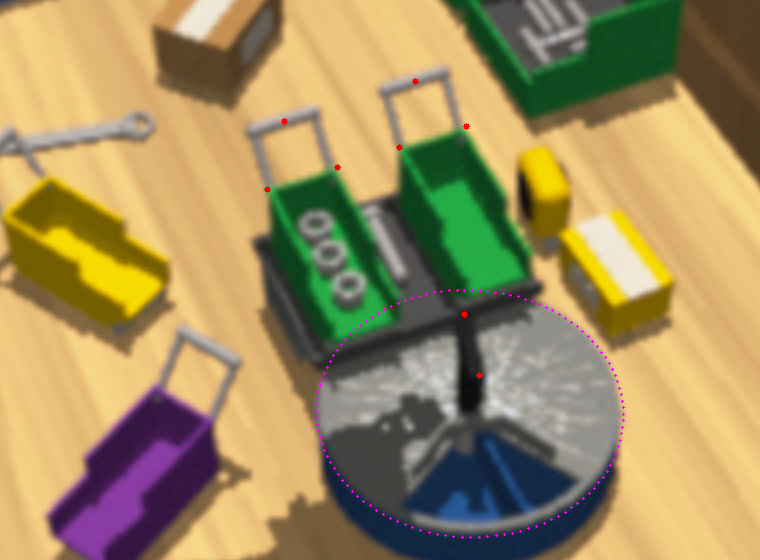

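The fit agrees across cameras to about 2–5 mm: station ≈ (0.597, −0.077), yaw −1.589, cover −0.234. I'll take a close wrist view above the handle to tighten it.

Run:
```python
from h import *
import pickle
pi=np.pi
bot.goto([.595,-.077,.19],[pi,0,-1.823+pi])
p=bot.capture("wrist"); save(p,"d_wrist"); pickle.dump(p,open("d.pkl","wb"))
print(bot.state()["time_s"],bot.state()["ft_force"])
o=np.array([.5971,-.0769,0]); a=-1.823; d=np.array([np.cos(a),np.sin(a),0])
print(proj(p,[o+.03*d+[0,0,.13],o-.03*d+[0,0,.13],o+[0,0,.13]]))
```

```text
6.4 [-0.0565095   0.34529438 -0.29025054]
[[282.01504994 269.19830949]
 [282.23249238 179.86239252]
 [282.12160354 226.35782271]]
```

View pics/d_wrist.png

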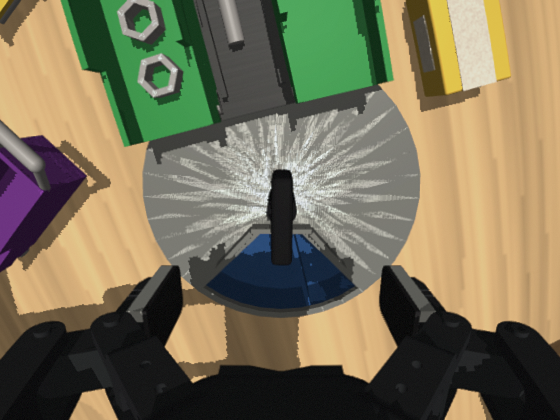

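Run:
```python
from h import *
import pickle
p=pickle.load(open("d.pkl","rb"))
im=p["color"][:,:,::-1]
zoom(im,130,130,300,200,2.66,"d_z")
for z in (.05,.056):
  pts=np.array([atz(p,u,z)[:2] for u in [(143,195),(419,195),(281,317),(165,273),(398,275)]])
  from scipy.optimize import least_squares
  f=least_squares(lambda v:np.hypot(*(pts-v[:2]).T)-v[2],[.6,-.077,.12]); print(z,f.x.round(4),f.fun.round(4))
print(atz(p,(282.5,264),.13),atz(p,(282.5,170),.094))
```

```text
0.05 [ 0.5961 -0.0818  0.1233] [-0.0022 -0.0034 -0.0072  0.0057  0.0071]
0.056 [ 0.5964 -0.0803  0.1207] [-0.0022 -0.0033 -0.0071  0.0056  0.0069]
[ 0.59085739 -0.10236872  0.13      ] [ 0.60496912 -0.04810307  0.094     ]
```

View pics/d_z.png

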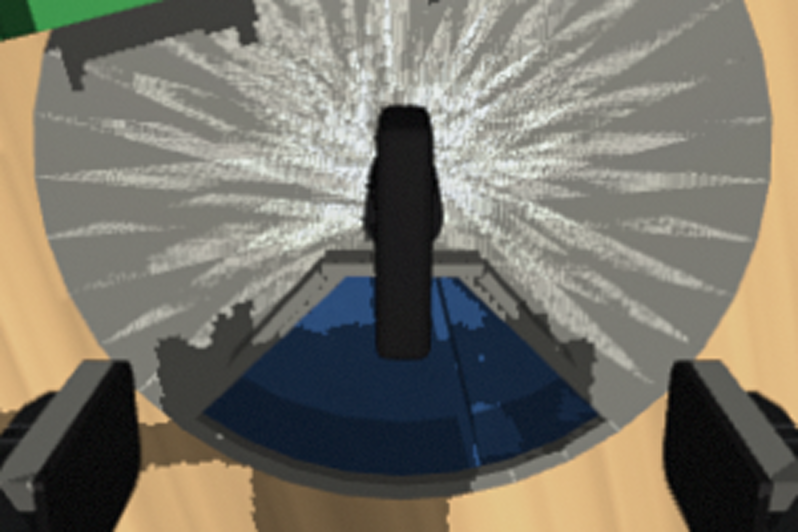

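Run:
```python
from h import *
pi=np.pi
C=[.5970,-.0765]
bot.goto([*C,.19],[pi,0,1.3186])
print(bot.line_to([*C,.0963],max_speed=.08,force_limit=12))
print(bot.state()["ft_force"].round(2))
bot.grip(0,grasp_force=40); s=bot.state(); print("grip",s["opening"],s["ft_force"].round(2),s["torque"].round(2),s["time_s"],s["tcp_pos"])
```

```text
False
[ 0.12 -0.66  0.87]
grip 0.21112384045569746 [-3.56  1.86  4.78] [0.14 0.55 0.04] 8.625 [ 0.59669493 -0.07640804  0.09659611]
```

Run:
```python
from h import *
q0=np.array(bot.state()["qpos"]); print(q0.round(3))
for k in range(1,5):
    q=q0.copy(); q[5]+=2.122*k/4; bot.set_joints(q); s=bot.state()
    print(s["opening"],s["ft_force"].round(1),s["torque"].round(2),s["eef_rot"].round(3),s["time_s"])
t=bot.capture("top"); save(t,"e_top"); zoom(t["color"][:,:,::-1],180,130,200,150,4,"e_topz")
```

```text
[-0.255  0.609  1.478 -0.     1.055 -0.003]
0.21088618015438135 [-4.5  1.5  4.9] [0.24 0.71 0.02] [-3.14e+00  1.00e-03  7.91e-01] 9.2
0.20894567926519572 [-4.9  2.   5.6] [0.49 0.89 0.01] [-3.14e+00  2.00e-03  2.60e-01] 9.775
0.2096471724289814 [-5.1  4.7  6.1] [0.82 0.86 0.04] [-3.141e+00  2.000e-03 -2.710e-01] 10.35
0.20931362262344927 [-3.6  5.7  4.2] [1.04 0.66 0.02] [-3.141e+00  3.000e-03 -8.010e-01] 10.925
```

View pics/e_topz.png

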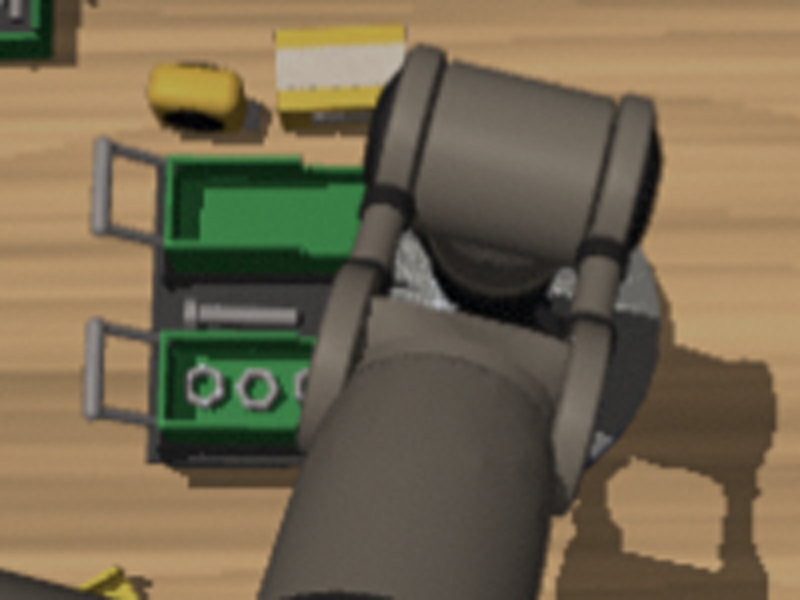

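Run:
```python
from h import *
import pickle
pi=np.pi
bot.grip(1.0); 
s=bot.state(); x=s["tcp_pos"]
bot.line_to([x[0],x[1],.21],max_speed=.2)
bot.goto([.555,.065,.42],[pi,0,pi/2-.018])
p=bot.capture("wrist"); save(p,"f_wrist"); pickle.dump(p,open("f.pkl","wb"))
for l in ["opening","cover_grip","tub_bar","tub_edge","compartment_left"]:
    print(l,[(d["position"],round(d["confidence"],2)) for d in bot.tip_of(p,l)][:4])
o=np.array([.597,-.0765,0]);psi=-1.589
from fit import R
print(proj(p,np.array([[-.057,-.057,.056],[-.238,-.057,.17]])@R(psi).T+o))
print(bot.state()["time_s"])
```

```text
opening [([407.7, 120.2], 0.4)]
cover_grip [([312.7, 262.4], 0.81)]
tub_bar [([186.8, 192.4], 0.85), ([270.6, 84.7], 0.66)]
tub_edge [([131.1, 227.2], 0.75), ([274.6, 200.3], 0.64), ([187.0, 90.4], 0.56)]
compartment_left [([273.6, 202.1], 0.58), ([406.8, 118.8], 0.52), ([272.8, 187.0], 0.42)]
[[272.98799975 212.89144856]
 [269.514325    85.46127892]]
14.4917
```

View pics/f_wrist.png

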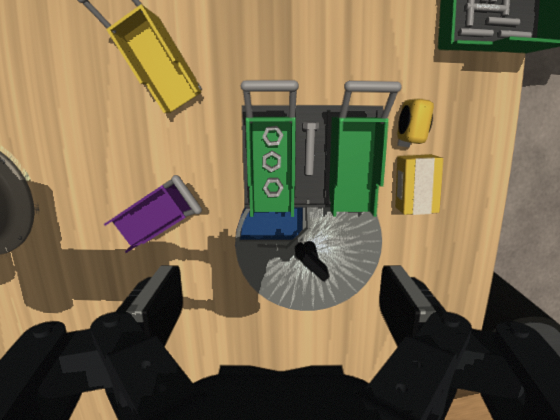

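Run:
```python
from h import *
import pickle
from fit import R
p=pickle.load(open("f.pkl","rb")); o=np.array([.597,-.0765,0]);psi=-1.589
im=cv2.resize(p["color"][:,:,::-1][185:320,220:400],None,fx=4.4,fy=4.4,interpolation=cv2.INTER_CUBIC)
def poly(X,col):
    u=(proj(p,np.array(X)@R(psi).T+o)-[220,185])*4.4+1.7
    cv2.polylines(im,[u.astype(np.int32)],False,col,1)
a=-2.356+np.radians(np.linspace(-40,40,20))
poly([[.028*np.cos(a[0]),.028*np.sin(a[0]),.056]]+[[.112*np.cos(b),.112*np.sin(b),.056] for b in a]+[[.028*np.cos(a[-1]),.028*np.sin(a[-1]),.056]],(0,0,255))
b=np.linspace(0,6.28,90); poly(np.c_[.12*np.cos(b),.12*np.sin(b),0*b+.056],(255,0,255))
c,s=np.cos(-2.356),np.sin(-2.356); poly([[.03*c,.03*s,.13],[-.03*c,-.03*s,.13]],(0,255,255))
cv2.imwrite("pics/f_ov.png",im)
```

```text
(no output)
```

View pics/f_ov.png

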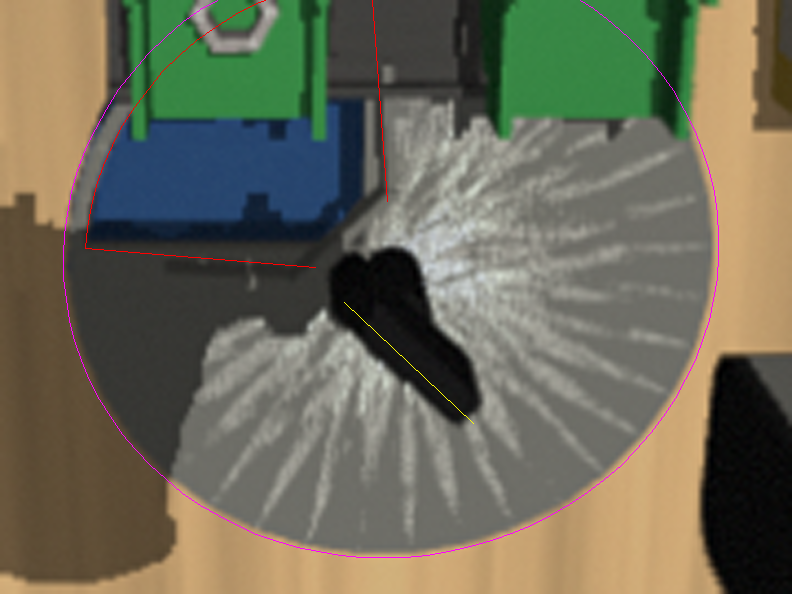

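The overlay puts the opening on target within a few mm, and the predicted bar pixel (269.5,85.5) matches the one I see (270,86). Next I'll grip the tub bar.

Run:
```python
from h import *
import pickle
pi=np.pi
B=[.5443,.1625]
print(np.round(bot.inverse_kinematics([*B,.1513],[pi,0,-.018]),2),np.round(bot.inverse_kinematics([.542,.002,.237],[pi,0,-.018]),2))
bot.goto([*B,.25],[pi,0,-.018])
bot.grip(.7)
p=bot.capture("wrist"); save(p,"g_wrist"); print(proj(p,[*B,.17]), bot.state()["ft_force"].round(2), bot.state()["time_s"])
```

```text
[ 0.16  0.49  1.52 -0.    1.13  1.74] [-0.14  0.37  1.47 -0.    1.31  1.45]
[[279.70801351 218.30336183]] [-0.85 -0.17  0.24] 16.4667
```

View pics/g_wrist.png

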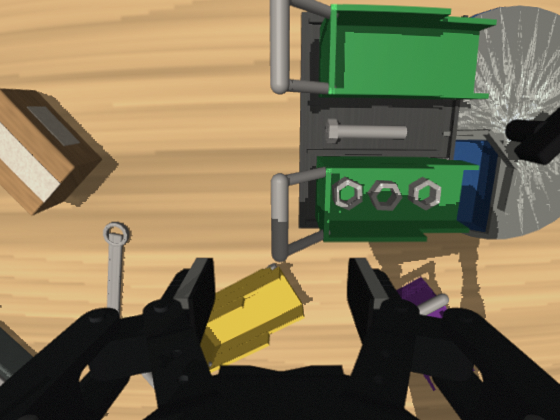

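The bar centre shows at (280,217) against a predicted (279.7,218.3), and it's centred between the jaws. Descending to pinch it.

Run:
```python
from h import *
B=[.5443,.1625]
print(bot.line_to([*B,.1513],max_speed=.08,force_limit=10))
f0=bot.state()["ft_force"].round(2); print(f0)
bot.grip(0,grasp_force=40); s=bot.state(); print("grip",s["opening"],s["ft_force"].round(2),s["torque"].round(2),s["time_s"],s["tcp_pos"])
p=bot.capture("wrist"); save(p,"h_wrist")
```

```text
False
[-0.16 -0.04 -0.5 ]
grip 0.12186827693268502 [-0.31  1.37  1.98] [ 0.17  0.03 -0.06] 18.3583 [0.54442536 0.16268028 0.1515752 ]
```

View pics/h_wrist.png

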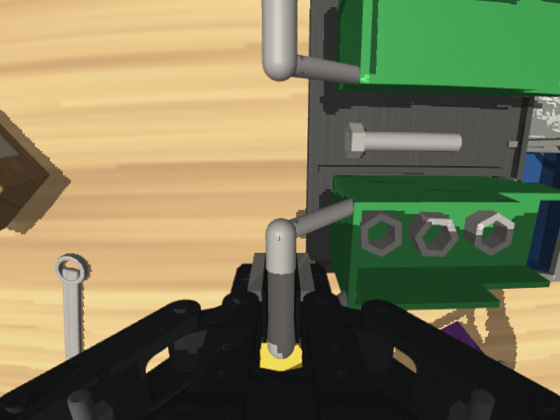

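The bar is pinched between the pads, with its middle at about (280,290). I'll rock to 20° first and watch the forces.

```bash
cat > rock.py <<'E'
from h import *
import sys,json,os
psi=-1.589
if not os.path.exists("b0.json"): json.dump([.5443,.1625,.1513,0.],open("b0.json","w"))
b=json.load(open("b0.json")); cur=b[3]
ex=np.array([np.cos(psi),np.sin(psi),0]); ez=np.array([0,0,1.])
T0=np.array(b[:3]); r=np.hypot(.155,.096); a0=np.arctan2(.096,-.155)
def at(th):
    a=a0-np.radians(th); return T0+ex*(r*np.cos(a)+.155)+ez*(r*np.sin(a)-.096)
def rock(to,step=5.,speed=.08):
    global cur
    n=max(1,int(np.ceil(abs(to-cur)/step))); fm=0
    for th in np.linspace(cur,to,n+1)[1:]:
        bot.line_to(at(th),max_speed=speed); s=bot.state(); 
        print(round(th,1),s["ft_force"].round(1),(s["tcp_pos"]-at(th)).round(4),round(s["opening"],3),round(s["time_s"],2))
        if np.linalg.norm(s["ft_force"])>30: print("FORCE stop"); cur=th; break
        cur=th
    json.dump([*b[:3],float(cur)],open("b0.json","w"))
E
python3 - <<'E'
from rock import *
rock(20)
p=bot.capture("side"); save(p,"i_side"); zoom(p["color"][:,:,::-1],170,120,200,150,4,"i_sidez")
E
```

```text
5.0 [-0.2  4.7 -1.7] [-0.0001  0.0003 -0.    ] 0.125 18.76
10.0 [0.2 6.4 0.9] [0.0001 0.0006 0.0002] 0.123 19.11
15.0 [-0.1  8.4  3.3] [0.0002 0.001  0.0003] 0.123 19.46
20.0 [0.1 8.7 5.4] [0.0003 0.0014 0.0006] 0.123 19.81
```

View pics/i_sidez.png

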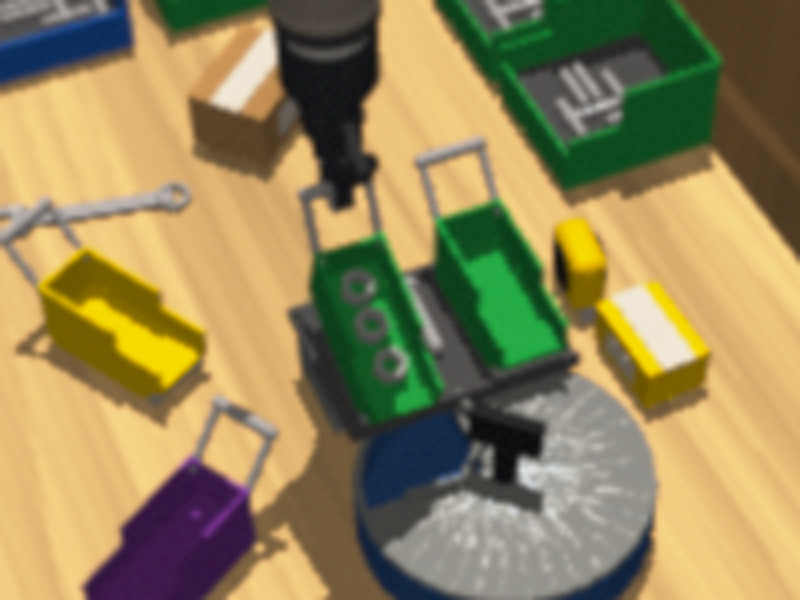

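The tub is rocking about its edge, forces are mild, and the nuts are still in place. Continuing.

Run:
```python
from rock import *
rock(44,step=4,speed=.06)
bot.dwell(.4)
p=bot.capture("side"); save(p,"j_side"); zoom(p["color"][:,:,::-1],170,120,200,150,4,"j_sidez")
rock(60,step=4,speed=.06); bot.dwell(.6)
p=bot.capture("side"); zoom(p["color"][:,:,::-1],170,120,200,150,4,"k_sidez")
p=bot.capture("top"); zoom(p["color"][:,:,::-1],180,130,200,150,4,"k_topz")
```

```text
24.0 [-0.2  9.4  7.5] [0.0004 0.0017 0.0009] 0.124 20.22
28.0 [-1.4 10.1 10.6] [0.0006 0.0019 0.0014] 0.126 20.57
32.0 [-0.9  8.  10.3] [0.0006 0.0017 0.0013] 0.124 20.93
36.0 [-1.   6.5  9. ] [0.0006 0.0009 0.0012] 0.125 21.29
40.0 [-1.2  6.7  8.7] [0.0005 0.0007 0.001 ] 0.123 21.65
44.0 [-0.3  5.4  7.7] [0.0005 0.0006 0.0009] 0.115 22.01
48.0 [-0.6  2.5  6.5] [ 0.0004 -0.0003  0.0007] 0.119 22.82
52.0 [-0.7  4.4  6.9] [0.0004 0.0001 0.0007] 0.121 23.18
56.0 [-0.4  1.7  3.6] [ 0.0001 -0.0001  0.0001] 0.119 23.53
60.0 [0.4 1.8 3. ] [-0.     -0.     -0.0002] 0.119 23.89
```

View pics/j_sidez.png

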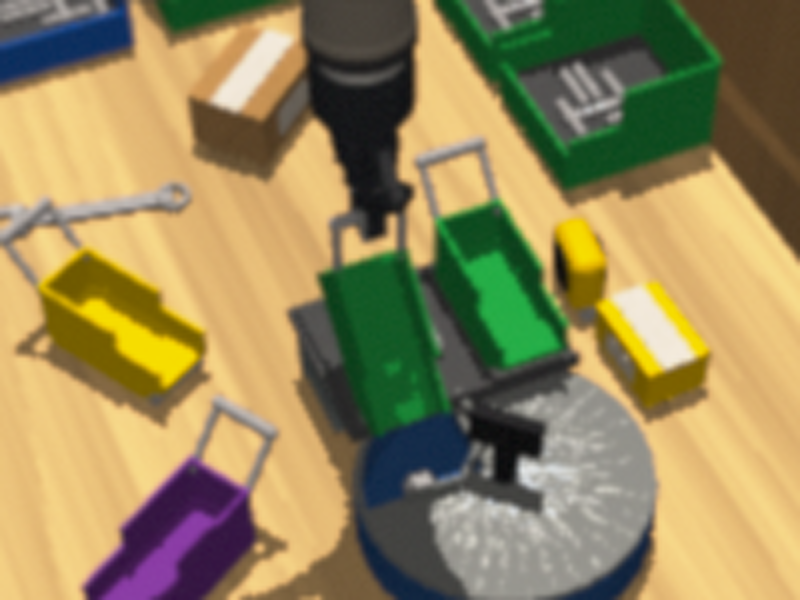

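View pics/k_sidez.png

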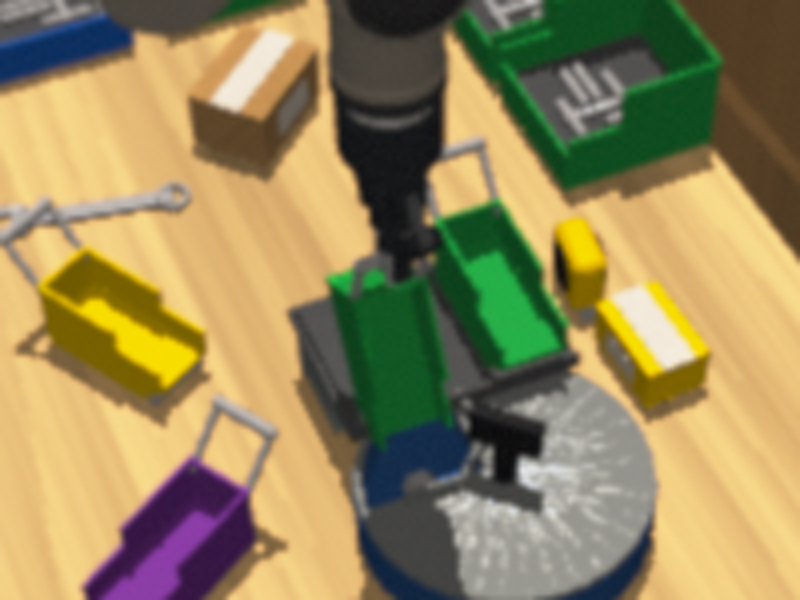

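View pics/k_topz.png

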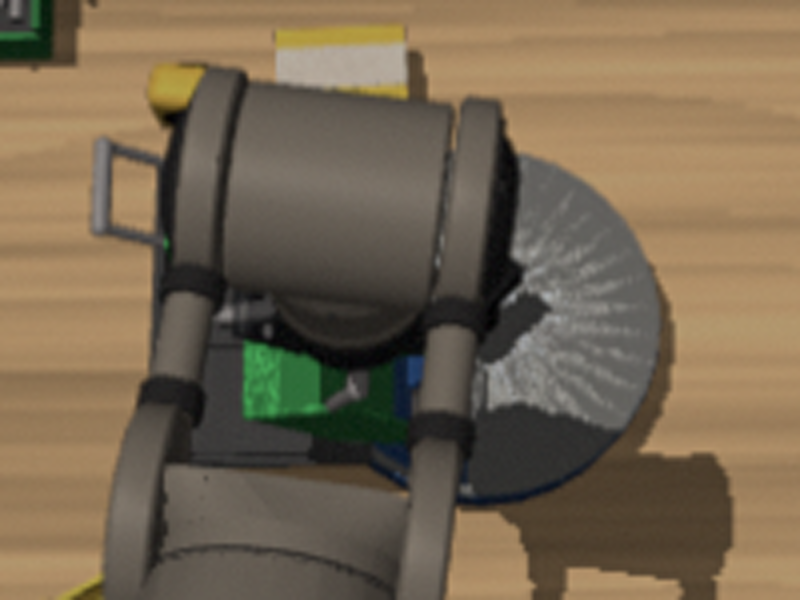

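The side view shows the tub floor empty and grey nut shapes in the compartment at about (415,485) zoomed. Rocking back down.

Run:
```python
from rock import *
rock(6,step=6,speed=.09)
rock(0,step=2,speed=.04)
bot.dwell(.2)
p=bot.capture("side"); zoom(p["color"][:,:,::-1],170,120,200,150,4,"l_sidez")
```

```text
54.0 [ 0.1 -0.  -0. ] [-0.0001  0.     -0.0001] 0.122 24.95
48.0 [0.2 0.2 0.5] [-0.      0.0002 -0.    ] 0.123 25.31
42.0 [ 0.1 -0.3  0.1] [-0.0001  0.0003 -0.0003] 0.123 25.67
36.0 [ 0.3 -0.4 -0.9] [-0.0002  0.0006 -0.0004] 0.12 26.02
30.0 [ 0.7  0.2 -1. ] [-0.0002  0.0006 -0.0003] 0.122 26.38
24.0 [-0.4  1.   1.7] [-0.0001  0.0007 -0.0002] 0.12 26.74
18.0 [-0.2  4.3  3.6] [ 0.0001  0.0013 -0.0003] 0.125 27.1
12.0 [0.  6.3 4.7] [0.0002 0.0014 0.0001] 0.123 27.46
6.0 [0.6 4.5 3.7] [-0.0001  0.0012 -0.0002] 0.124 27.82
4.0 [0.9 4.9 2.3] [-0.0002  0.0008 -0.0005] 0.124 28.12
2.0 [0.4 5.4 4.4] [-0.      0.0007 -0.0004] 0.123 28.43
0.0 [0.8 5.2 2.7] [-0.0003  0.0006 -0.001 ] 0.119 28.74
```

View pics/l_sidez.png

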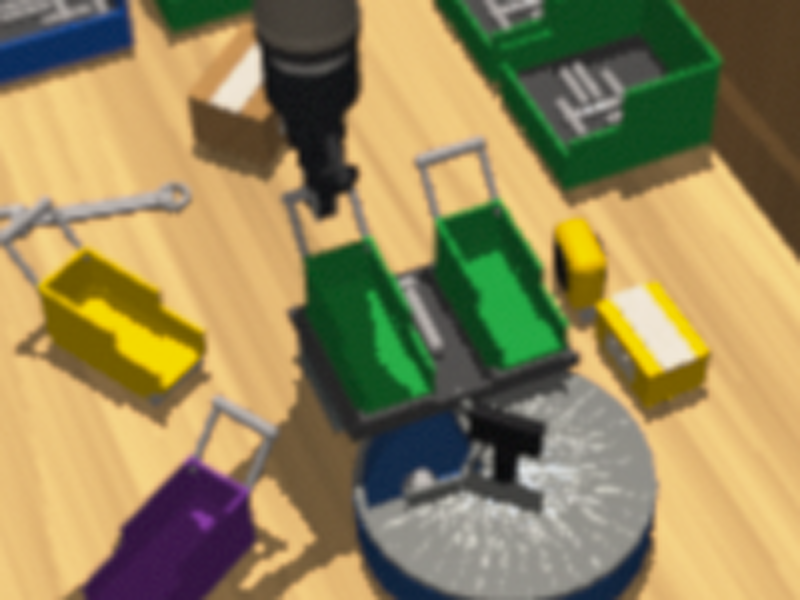

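Run:
```python
from h import *
import pickle
pi=np.pi
bot.grip(.6); s=bot.state(); print(s["ft_force"].round(2)); x=s["tcp_pos"]
bot.line_to([x[0],x[1],.26],max_speed=.12)
bot.goto([.555,.045,.42],[pi,0,pi/2-.018])
p=bot.capture("wrist"); save(p,"m_wrist"); zoom(p["color"][:,:,::-1],225,60,180,135,4.4,"m_wz"); pickle.dump(p,open("m.pkl","wb"))
for l in ["nut0","tub_bar"]:
    print(l,[(d["position"],round(d["confidence"],2)) for d in bot.tip_of(p,l)][:6])
o=np.array([.597,-.0765,0])
print(proj(p,[[.5443,.1625,.17]]))
bot.goto([.53,-.12,.34],[pi,0,pi/2-.018+pi] if bot.inverse_kinematics([.53,-.12,.34],[pi,0,pi/2-.018+pi]) is not None else [pi,0,0])
p=bot.capture("wrist"); save(p,"n_wrist")
s=bot.capture("side"); zoom(s["color"][:,:,::-1],170,120,200,150,4,"n_sidez")
print(bot.state()["time_s"])
```

```text
[-0.33 -0.2   0.23]
nut0 [([277.0, 218.1], 0.76), ([269.9, 202.5], 0.73), ([272.6, 216.8], 0.51)]
tub_bar [([269.7, 62.8], 0.79), ([184.6, 181.9], 0.65)]
[[269.0826647   66.73216833]]
34.7417
```

View pics/m_wz.png

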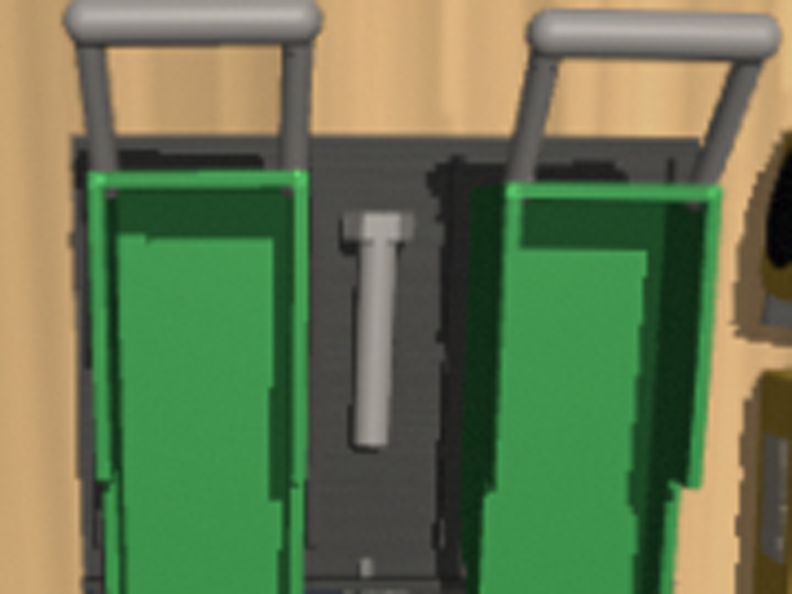

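View pics/n_wrist.png

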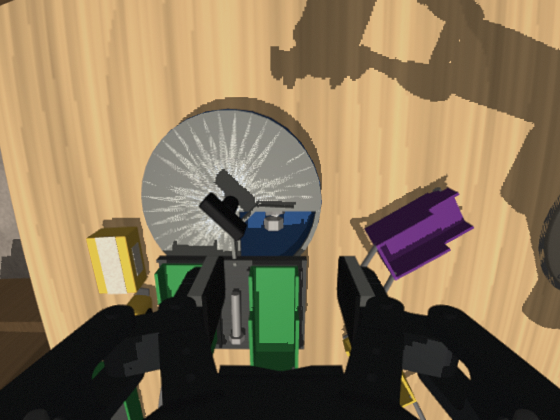

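View pics/n_sidez.png

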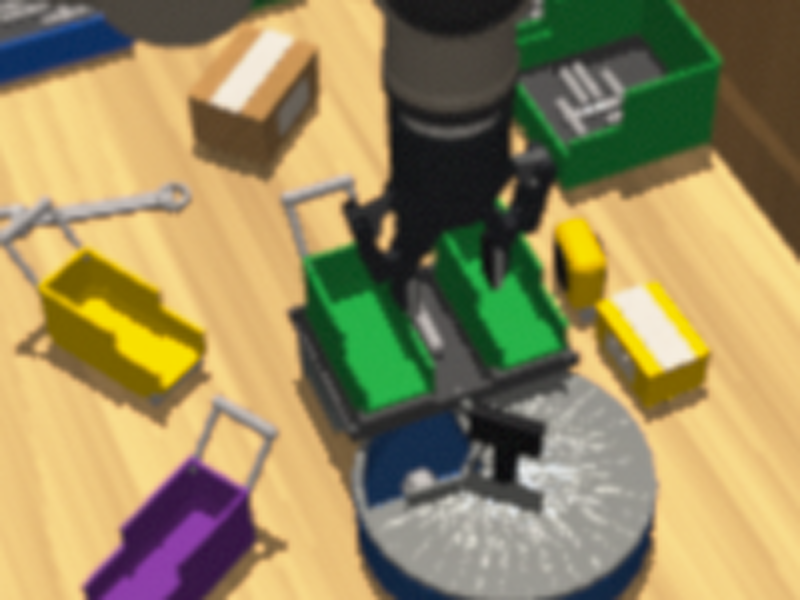

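Run:
```python
import cv2
from h import zoom
zoom(cv2.imread("pics/m_wrist.png"),225,180,110,82,7,"m_z2")
zoom(cv2.imread("pics/n_wrist.png"),190,160,150,112,5.3,"n_z2")
```

```text
(no output)
```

View pics/m_z2.png

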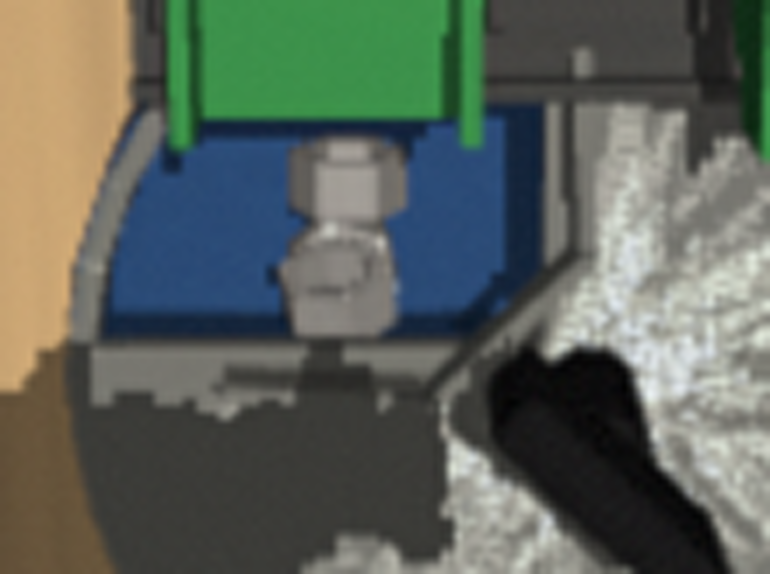

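View pics/n_z2.png

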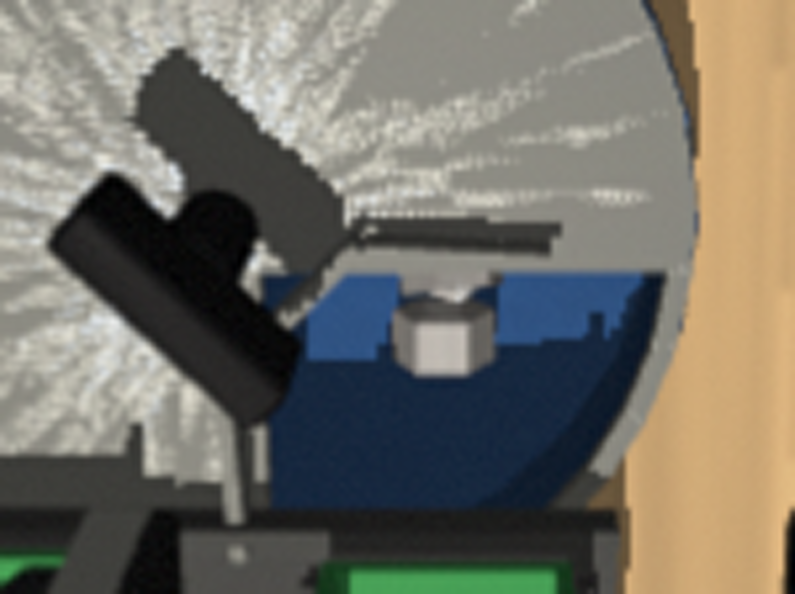

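The wrist shows an upright nut at about (274,205) and another one or two at about (273,220), partly under the cover's edge. I'll take one tilted close-up to count them.

Run:
```python
from h import *
import pickle
from scipy.spatial.transform import Rotation as Ro
pi=np.pi
def rp(phi): return (Ro.from_euler("x",phi)*Ro.from_euler("xyz",[pi,0,pi/2])).as_euler("xyz")
for phi in (-30,-22):
    r=rp(np.radians(phi)); q=bot.inverse_kinematics([.54,-.02,.26],r)
    if q is None: print(phi,"none"); continue
    bot.goto([.54,-.02,.26],r); break
p=bot.capture("wrist"); save(p,"o_wrist")
print(phi,(-p["R"].T@p["t"]).round(3),bot.state()["time_s"],[(d["position"],round(d["confidence"],2)) for d in bot.tip_of(p,"nut0")])
u=proj(p,[.54,-.035,.02])[0].astype(int); c=max(0,u[0]-60); r=max(0,u[1]-50)
zoom(p["color"][:,:,::-1],c,r,140,105,5.5,"o_z")
```

```text
-30 [0.54  0.113 0.347] 36.975 [([284.8, 71.9], 0.72), ([281.0, 103.8], 0.66), ([281.2, 90.6], 0.56)]
```

View pics/o_wrist.png

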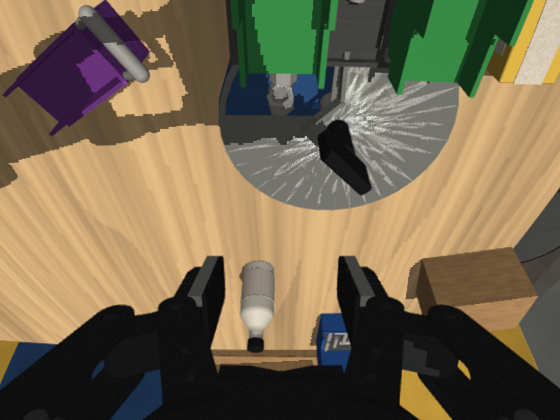

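View pics/o_z.png

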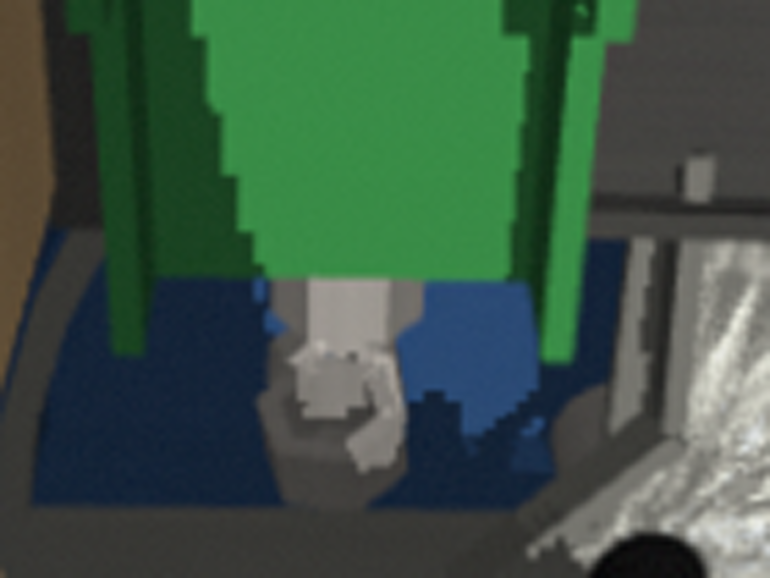

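Run:
```python
from h import *
import pickle
from fit import R
p=bot.capture("wrist"); o=np.array([.597,-.0765,0]);psi=-1.589
u=proj(p,[.54,-.035,.02])[0].astype(int); c=max(0,u[0]-60); r=max(0,u[1]-50)
for n,x,y in (("third",585,430),("tilted",335,420),("upright",350,320)):
    for z in (.015,.035): print(n,z,((atz(p,(c+x/5.5,r+y/5.5),z)-o)@R(psi)).round(3))
m=pickle.load(open("m.pkl","rb"))
for n,x,y in (("tilted",340,280),("upright",347,180)):
    for z in (.015,.035): print("m",n,z,((atz(m,(225+x/7,180+y/7),z)-o)@R(psi)).round(3))
```

```text
third 0.015 [-0.008 -0.008  0.015]
third 0.035 [-0.019 -0.011  0.035]
tilted 0.015 [-0.009 -0.057  0.015]
tilted 0.035 [-0.02  -0.057  0.035]
upright 0.015 [-0.03  -0.054  0.015]
upright 0.035 [-0.039 -0.055  0.035]
m tilted 0.015 [-0.012 -0.057  0.015]
m tilted 0.035 [-0.019 -0.056  0.035]
m upright 0.015 [-0.037 -0.055  0.015]
m upright 0.035 [-0.043 -0.054  0.035]
```

The object at "third" sits almost on the axis, so it's probably the drum's hub and not a nut. I need one more view, straight down and closer.

Run:
```python
from h import *
pi=np.pi
bot.goto([.54,-.085,.175],[pi,0,pi/2-.018])
p=bot.capture("wrist"); save(p,"q_wrist"); print((-p["R"].T@p["t"]).round(3),bot.state()["time_s"],[(np.round(d["position"]),round(d["confidence"],2)) for d in bot.tip_of(p,"nut0")])
u=proj(p,[.54,-.035,.02])[0].astype(int); zoom(p["color"][:,:,::-1],u[0]-70,max(0,u[1]-50),140,105,5.6,"q_z"); print(u)
```

```text
[ 0.541 -0.015  0.317] 37.7 [(array([282., 132.]), 0.71), (array([280., 168.]), 0.58), (array([282., 158.]), 0.45)]
[279 133]
```

View pics/q_z.png

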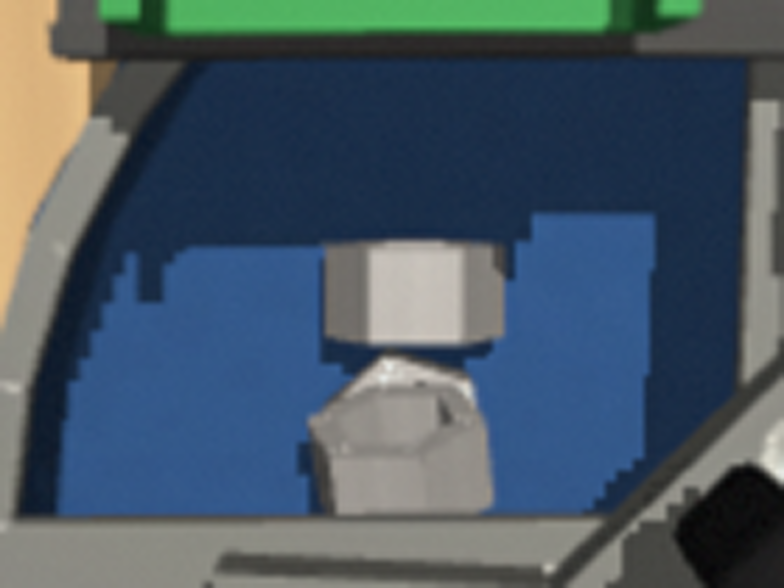

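Run:
```python
from h import *
import pickle
from scipy.spatial.transform import Rotation as Ro
from fit import R
pi=np.pi; o=np.array([.597,-.0765,0]);psi=-1.589
def rp(phi,yaw): return (Ro.from_euler("z",yaw-pi/2)*Ro.from_euler("x",phi)*Ro.from_euler("xyz",[pi,0,pi/2])).as_euler("xyz")
shots=[]
for i,(pos,phi,yaw) in enumerate([([.571,-.049,.213],-30,135),([.56,-.03,.20],-30,110)]):
    r=rp(np.radians(phi),np.radians(yaw))
    try: bot.goto(pos,r)
    except bot.MotionError as e: print(e); continue
    p=bot.capture("wrist"); save(p,f"r{i}"); pickle.dump(p,open(f"r{i}.pkl","wb"))
    u=proj(p,np.array([-.03,-.03,.02])@R(psi).T+o)[0].astype(int); print(u,(-p["R"].T@p["t"]).round(3),bot.state()["time_s"],[(np.round(d["position"]),round(d["confidence"],2)) for d in bot.tip_of(p,"nut0")])
    c=int(np.clip(u[0]-70,0,420)); rr=max(0,u[1]-52); zoom(p["color"][:,:,::-1],c,rr,140,105,5.6,f"r{i}_z"); print(c,rr)
```

```text
[278  76] [0.477 0.047 0.301] 38.375 [(array([245.,  72.]), 0.88), (array([263.,  42.]), 0.79), (array([245.,  60.]), 0.53)]
208 24
[282 105] [0.515 0.094 0.287] 39.0333 [(array([250., 115.]), 0.92), (array([257.,  83.]), 0.66), (array([251., 101.]), 0.53)]
212 53
```

View pics/r0_z.png

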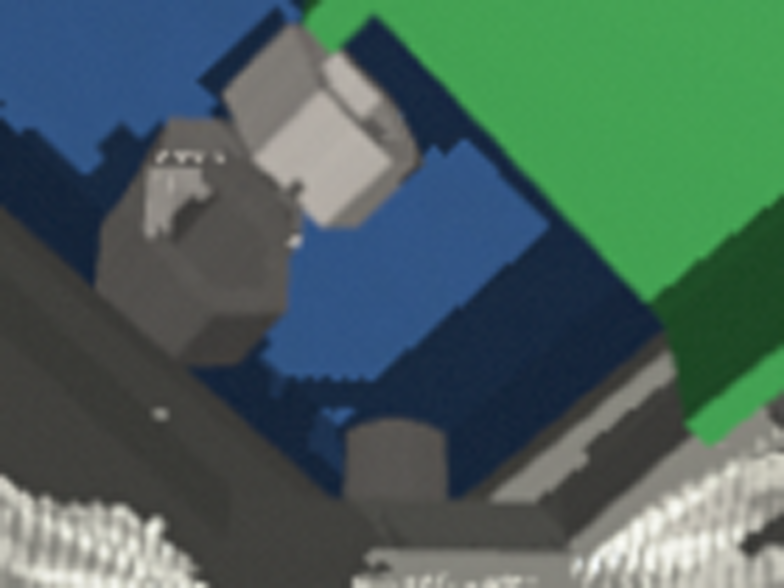

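View pics/r1_z.png

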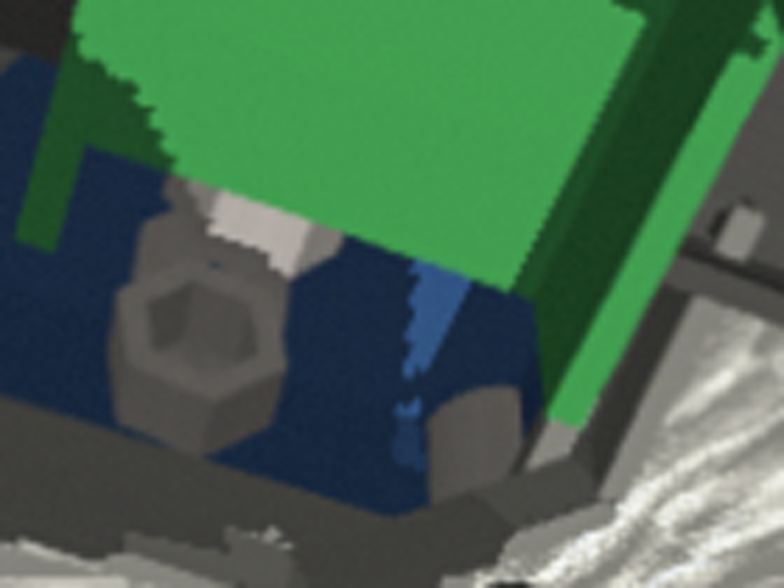

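Run:
```python
from h import *
import pickle
from fit import R
o=np.array([.597,-.0765,0]);psi=-1.589
A=[];b=[]
for n,uv in (("r0",(248.2,65)),("r1",(248.3,111))):
    p=pickle.load(open(n+".pkl","rb")); c,d=ray(p,uv); d/=np.linalg.norm(d); M=np.eye(3)-np.outer(d,d); A.append(M); b.append(M@c)
m=pickle.load(open("m.pkl","rb")); c,d=ray(m,(225+340/7,180+272/7)); d/=np.linalg.norm(d); M=np.eye(3)-np.outer(d,d); A.append(M); b.append(M@c)
X=np.linalg.lstsq(np.vstack(A),np.hstack(b),rcond=None)[0]; print(X,((X-o)@R(psi)).round(3))
```

```text
[ 0.54046395 -0.05566989  0.0279373 ] [-0.02  -0.057  0.028]
```

The top nut triangulates to station (−0.020, −0.057), z ≈ 0.028, which is inside the compartment and well below the cover. I'll retreat and hand in.

Run:
```python
from h import *
pi=np.pi
bot.goto([.54,-.03,.38],[pi,0,pi/2])
bot.set_joints([-1.314,.342,1.524,0,1.275,-.146])
t=bot.capture("top"); zoom(t["color"][:,:,::-1],180,130,200,150,4,"z_top")
print(bot.state()["ft_force"].round(2),bot.state()["time_s"])
```

```text
[ 0.05  0.19 -0.71] 41.9833
```

View pics/z_top.png

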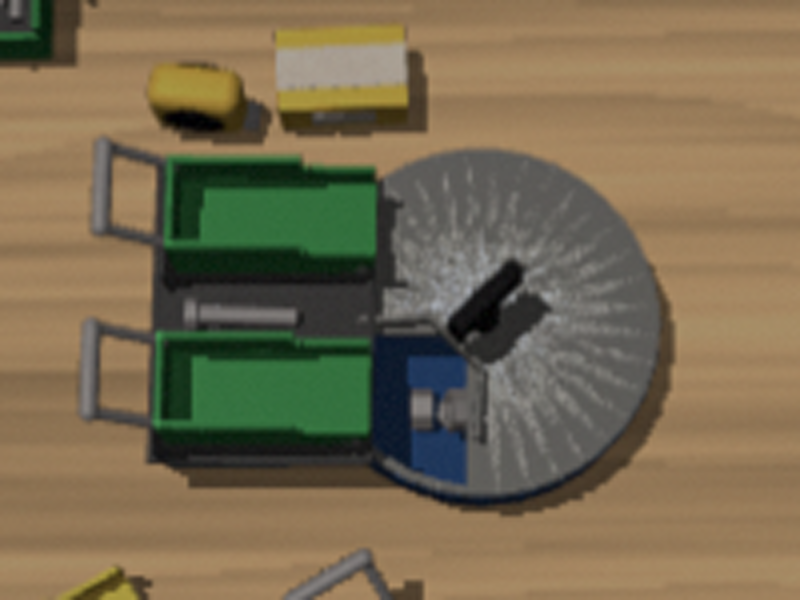

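The top view shows both tubs flat. The nut tub's bar is at about (202,222), roughly 1 px from where it started. The opening is over the left compartment, with the nuts at about (285–295,232).

```bash
python3 -c "
from plant import bot
bot.job_done(); print(bot.state()['time_s'])"
```

```text
the job is handed in; nothing more can be done
the job is handed in; nothing more can be done
```

I handed the job in at about 42 s of the 64 s allowed. My last checks show it done; the interface gave no verdict.

- **Cover:** The nuts were in the tub nearer the robot, the y = −57 lane. I turned the cover to about −2.36 rad, so its opening lies over the left compartment. A model overlay on the wrist picture put it within a few mm of target.
- **Rocking:** I pinched the tub's bar, rocked the tub to 60° about its rod and set it back down. Tool forces stayed below about 16 N. I then released the bar and moved the arm clear.
- **Tub:** It is empty, flat and released, about 3 mm from where it stood. The empty tub and the bolt look unmoved, as do the tape measure and small carton beside the ledge.
- **Nuts:** All three appear to be in the left compartment: one upright and two stacked close by. The top one is at about 28 mm height, well below the cover.

**Less certain:**
- The lowest nut is partly hidden by the one on it. I counted three from several close views, and the detector agreed in each.
- A grey shape near the axis that I first took for a third nut turned out to be the drum's hub.
- The top and wrist cameras disagreed by up to 5 mm on positions.

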